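Lock the yellow battery pack into its charging dock

ROBOT

A 6-joint arm with a two-finger parallel gripper is mounted at the origin on the work surface. World frame = base frame: x ahead of the robot, y to its left, z up, the work surface at z = 0. Lengths are in m, angles in rad, forces in N, time in s.
With the tool pointing down it reaches from about 0.4 to 0.925 m from the base axis. Payload 12.5 kg.
Tool frame: the origin (TCP) lies at the very end of the fingers, on their centre line; the grasp point (between the pads) lies grip_depth behind it (grip_depth is the distance from the TCP to the grasp point, in m); z points along the fingers, y is the line along which they close (so a half turn about z gives the same grasp; the last joint's range is limited). The gripper opens to 95 mm and grips with 3 to 60 N. Pads are 20 mm wide; open, the fingers measure 119 mm over their backs; the gripper's body (75 mm by 180 mm) begins 59 mm behind the grasp point.
Start: joints at [-1.423, 0.491, 1.559, -0, 1.092, -0.106], TCP at [0.157, -0.605, 0.215] pointing down, gripper open.
Joint ranges: [-3.1, 3.1], [-0.84, 2.19], [0.05, 2.79], [-1.13, 4.28], [0.06, 2.93], [-2.69, 2.69]. Speed limits (rad/s): [2.22, 2.22, 2.79, 3.14, 3.14, 3.14].

INTERFACE

Orientations are given as a rotation vector (axis times angle).
In Python, from cell import get_obs, get_image, camera_params, sign_off, find_in, tip_of, grip_depth gives the robot as it stands. The module is installed in compiled form; this text tells all that it offers.
- The arm moves only by the tool arm_command, never from a script. Its argument "moves" is a list of rows, each a list of 4 numbers: the shift along the world's x, y, z in m, then the turn about the world's z in rad. In form: [[x, y, z, yaw], ...]. A call has 1 to 8 rows; each row is the pose to reach, as a shift and turn from the pose commanded when the call began; what a row does not reach only later rows make up. A row lasts 1/10 s, in which the tool goes at most 50 mm and 8.59 degrees, less where a joint would pass 70% of its speed; a pose out of reach is approached as far as the arm can. A call with a gripper value outside its range is refused whole. "claw" is the opening, from 0 (shut) to 1 (fully open), set as the call begins (left out, the last holds). The fingers move at their own pace and stop on an object; "force" is the grip in N (left out, the last holds). Time passes only in rows, so rows that repeat a pose let the fingers close. It gives the time, the measured TCP pose, the force, the opening and the grip force at its end, in the units of the state.
- get_obs(): the state, without advancing time (a new reading comes with each control period).
- get_image(name): name is "scene" or "top"; returns the picture (420x560x3 uint8, red, green, blue); there is no depth.
- camera_params(name): a dict with "intrinsics" (3x3 intrinsics, pixels), "k1" (the pictures are not rectified: a ray, as slopes to the right and down, at radius r is drawn at 1 + k1 r^2 times it, then the intrinsics apply), "camera_from_world" (4x4, takes a point from world to camera coordinates). Camera axes: x right, y up, looking along -z (the intrinsics and any distortion apply to the point x, -y, -z); pixel columns grow to the right and rows downward; lengths in m; the calibration is good to about 2 mm. A picture is of the moment at which its call begins. camera_params takes no time and is no camera call.
- sign_off(): hands the job in; it is judged then, once.
Trained networks look in the newest picture that a camera, given by its name, has taken for a name from the list of things; names that differ only in an ending like _2 or _b are one class to them, and where a whole thing is asked for, a point or a joint stands for the part that bears it (a point fixed in the world has none). Each returns a list of dicts, best first, with "score" (0 to 1); they miss things now and then, are a little off and sometimes report something else, mostly with a low value. They report only what shows in the picture. A call takes as long as a camera call. They do not tell look-alikes from the thing itself.
- find_in(thing, camera): "centre" ([column, row] as shares, 0 to 1, of the picture: columns of its width, rows of its height, amid what is visible of it).
- tip_of(thing, camera): "centre" ([column, row] as shares, 0 to 1, of the picture: columns of its width, rows of its height: a listed point, or the origin of a listed thing).
The state is a dict: "time_s": time; "qpos": joint angles; "qd": joint speeds; "tau": joint torques, N m; "position": TCP position; "tool_rot": TCP orientation; "force": force on the tool from outside, world axes, zero at the start; "ft_torque": the same for the moment, N m; "grip_width": finger opening in m; "finger_force": force on a finger pad.
Only numpy, scipy, OpenCV 4.12 (cv2) and the standard library are available. Lean on these libraries where they do the work, as an engineer would, in place of code of your own. Each camera call takes 0.05 s, during which the arm holds its last target. There are 200 camera calls.

TASK

Put the yellow battery pack on charge: stand it in the charging dock with its two pins down through the two slots, push it down against the spring, turn it a quarter turn (either way) while it is down, then let it go so that the spring lifts the pins into their seats and the pack stays locked and upright. Leave the blue and the red pack standing where they are.

Things in the scene. Friction and masses are not known exactly. Their poses are not given: they have to be found in the camera images.
- pack_yellow: pack to load, upright, 100 mm tall, 0.22 kg: black round core, 36 mm dia., 64 mm high, yellow sleeve; on top a yellow grip bar, 46 mm along x, 20 mm wide (y), 64 to 100 mm up, pinched across the 20 mm. Steel pins, 8 mm thick, stick out along +x and -x to 38 mm from the axis, 14 mm above the foot, parallel to the bar. Origin: centre of the foot, z up. Same after a half turn about z.
- pack_blue: a pack of the same shape and size with blue sleeve and grip bar, standing upright on the bench; a bystander, not to be used. Origin: centre of its foot, z up.
- pack_red: a pack of the same shape and size with red sleeve and grip bar, standing upright on the bench; a bystander, not to be used. Origin: centre of its foot, z up.
- dock: fixed grey box, 116 mm square, 60 high, white top (lower part at +x). Origin: bench level under bay centre, z up. Hole 50 mm wide with two 26 mm wide slots along +x, -x for the pins. Copper spring plate inside, 46 mm up, sinks to 20 (4.5 to 11 N). Pack foot at 20 to 28 mm: pins pass under the top, turn 90 deg either way to seats at +y, -y (green marks); released, foot rises to 36, locked.
Not all that is in view belongs to the job. What is shaped like the pack_yellow but purple is not meant. Leave any turquoise look-alike of the dock alone.

How it is judged:
On the way:
1. the yellow pack is pushed down in the dock with its pins through the slots (z of pack_yellow in the frame of dock below 0.032 m and horizontal distance between pack_yellow and dock below 0.015 m and angle between the x axis of pack_yellow and the x axis of dock, either way round below 0.6 rad), for 0.05 s.
At the end, for the whole second after the job is handed in: The yellow pack is locked in the dock: its foot 32 to 41 mm above the bench (pins risen into the seats), within 15 mm of the bay's axis, its pins within 23 degrees of the dock's y axis, upright within 10 degrees and at rest; the blue and red packs still stand (within 10 degrees of upright) (z of pack_yellow in the frame of dock between 0.032 and 0.041 m and horizontal distance between pack_yellow and dock below 0.015 m and angle between the x axis of pack_yellow and the y axis of dock, either way round below 0.4 rad and angle between each of pack_yellow, pack_blue, pack_red's own z axis and vertical below 0.17 rad and linear speed of pack_yellow below 0.02 m/s); the robot touches nothing.
It fails at once if the blue or the red pack is moved by more than 40 mm (distance of any of pack_blue, pack_red from where it was at the start of the episode above 0.04 m).
It also fails if it takes over 40 s, if anything falls off the work surface, if the arm or the gripper's body presses on something with over 40 N, if the wrist force passes 120 N, or if a joint passes its speed limit or range.

## Working session

There is one attempt and no reset: what is moved stays moved. The work goes in short steps, Python scripts to look and compute and a tool call to move; the robot and the scene stay as the last step left them, time stands still between calls to the robot, and variables do not carry over. Pictures are saved under pics/ and viewed, at most 10 in all, crops included, and the job is handed in when it is done.

Besides the shell and the picture viewer there is one more tool, called after "Emit:" as a command line: name --pt "numbers of a row" for each row, then --argument value for the rest. arm_command: Moves the arm, as the interface text tells. Its arguments: {"type":"object","properties":{"moves":{"type":"array","items":{"type":"array","items":{"type":"number"}}},"claw":{"type":"number"},"force":{"type":"number"}},"required":["moves"]}

```bash
mkdir -p pics
python3 - <<'E'
from cell import *
import cv2,numpy as np
a=get_image("scene");b=get_image("top")
cv2.imwrite("pics/s1.png",a[:,:,::-1]);cv2.imwrite("pics/t1.png",b[:,:,::-1])
for c in("top","scene"):
    p=camera_params(c);print(c,np.round(p["intrinsics"],1).tolist(),p["k1"],np.round(p["camera_from_world"],3).tolist())
    for t in("pack_yellow","dock"):
        print(t,[(np.round(np.array(d["centre"])*[560,420],1),round(d["score"],2)) for d in tip_of(t,c)])
print(grip_depth,get_obs())
E
```

```text
top [[544.0, 0.0, 275.4], [0.0, 544.0, 206.6], [0.0, 0.0, 1.0]] 0.001149961510898387 [[0.008, -1.0, 0.007, 0.026], [0.998, 0.008, 0.061, -0.424], [-0.061, 0.007, 0.998, -1.034], [0.0, 0.0, 0.0, 1.0]]
pack_yellow [(array([130.2, 183.7]), 0.81), (array([159.7, 229. ]), 0.76)]
dock [(array([286.2, 270.2]), 0.77), (array([389.2, 153.2]), 0.55)]
scene [[531.4, 0.0, 267.2], [0.0, 531.4, 201.7], [0.0, 0.0, 1.0]] -0.11676599364553472 [[-0.833, 0.554, 0.007, 0.33], [-0.38, -0.581, 0.72, 0.17], [0.403, 0.597, 0.694, -1.291], [0.0, 0.0, 0.0, 1.0]]
pack_yellow [(array([336.7, 313.4]), 0.78), (array([348.9, 264.9]), 0.57)]
dock [(array([308.3, 176.9]), 0.97), (array([171.8, 164.8]), 0.89)]
0.0188 {'time_s': 0.3, 'qpos': array([-1.42262525e+00,  4.91170032e-01,  1.55905296e+00,  2.13519809e-05,
        1.09169384e+00, -1.05570615e-01]), 'qd': array([ 2.64840738e-03, -7.18850114e-04, -5.22763774e-04,  2.13497021e-04,
        2.77909342e-05, -6.30605770e-04]), 'tau': array([-6.61028589e-04, -6.11935186e+01, -2.58069259e+01,  6.92259427e-02,
        4.61757754e-02, -4.87246348e-05]), 'position': array([ 0.15692938, -0.60492456,  0.21444038]), 'tool_rot': array([-3.11602274e+00, -3.97451712e-01, -1.89065351e-05]), 'force': array([-0.66306597, -1.02724446, -0.5657598 ]), 'ft_torque': array([-0.02398932,  0.05706598,  0.01200694]), 'finger_force': 0.0, 'grip_width': 0.09535980763414872}
```

View pics/t1.png

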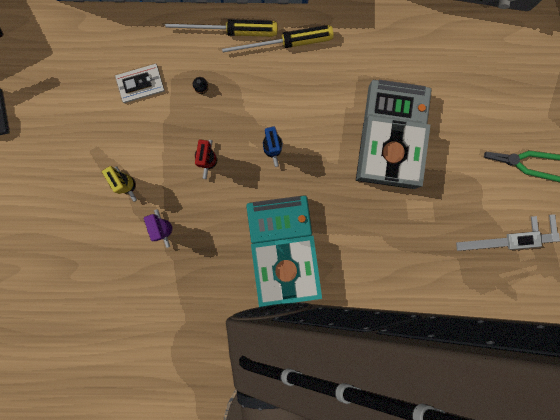

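View pics/s1.png

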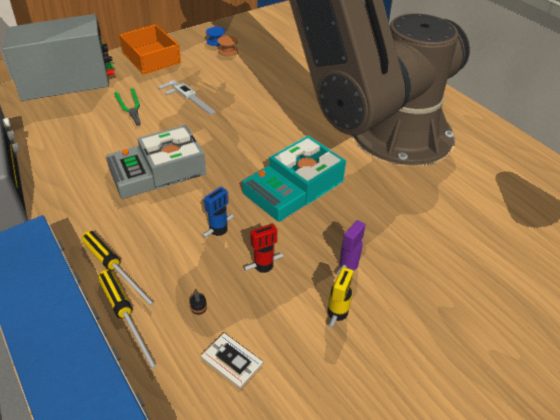

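The top view shows yellow at about (120,182), purple at (157,228), red at (205,155), blue at (273,143), the grey dock bay at (394,152) and the turquoise decoy at (286,271). The scene view agrees: yellow is at (340,295) and the grey dock bay at (172,150).

```bash
cat > h.py <<'E'
from cell import *
import cv2,numpy as np
def P(c,pts):
    p=camera_params(c);K=p["intrinsics"];T=np.array(p["camera_from_world"])
    X=np.atleast_2d(pts)@T[:3,:3].T+T[:3,3]
    s=np.c_[X[:,0]/-X[:,2],-X[:,1]/-X[:,2]]
    s=s*(1+p["k1"]*(s**2).sum(1,keepdims=True))
    return s*[K[0][0],K[1][1]]+[K[0][2],K[1][2]]
def back(c,uv,z):
    from scipy.optimize import fsolve
    return fsolve(lambda q:P(c,[[q[0],q[1],z]])[0]-uv,[.5,0.])
def crop(c,uv,r,k,name,polys=[]):
    im=get_image(c)[:,:,::-1];u,v=map(int,uv)
    u=max(u,r);v=max(v,r)
    o=cv2.resize(im[v-r:v+r,u-r:u+r],None,fx=k,fy=k,interpolation=cv2.INTER_CUBIC)
    for q,col in polys:
        cv2.polylines(o,[np.int32(((P(c,q)-[u-r,v-r]+.5)*k))],True,col,1)
    return o
def box(x,y,a,l,w,z):
    R=np.array([[np.cos(a),-np.sin(a)],[np.sin(a),np.cos(a)]])
    q=np.array([[l,w],[-l,w],[-l,-w],[l,-w]])/2@R.T+[x,y]
    return np.c_[q,np.full(4,z)]
E
python3 - <<'E'
from h import *
print("yellow foot top",back("top",[130.2,183.7],0),"scene",back("scene",[336.7,313.4],0),"bar top",back("top",[118,180],.1))
for c,uv in(("top",[394,152]),("scene",[172,150])):print("dock plate",c,back(c,uv,.046))
print("dock o",back("top",[389.2,153.2],0),back("scene",[171.8,164.8],0))
for n,u in(("red",[208,170]),("blue",[275,158])):print(n,back("top",u,0))
# green marks
im=get_image("top").astype(int)[90:190,350:440]
m=((im[...,1]>im[...,0]+50)&(im[...,1]>im[...,2]+50)).astype(np.uint8)
n,l,s,ce=cv2.connectedComponentsWithStats(m)
for i in range(1,n):
    if s[i,4]>8: print(s[i,4],ce[i]+[350,90],back("top",ce[i]+[350,90],.06))
im=get_image("top").astype(int)[90:190,350:440]
a=crop("top",[124,182],36,8,"");b=crop("top",[394,145],60,5,"")
o=np.zeros((600,1200,3),np.uint8);o[:576,:576]=a;o[:600,600:]=b
cv2.imwrite("pics/c1.png",cv2.resize(o,(800,400)))
E
```

```text
yellow foot top [0.46692728 0.31276935] scene [0.46520698 0.32101204] bar top [0.46319098 0.3083005 ]
dock plate top [ 0.5264028  -0.19230032]
dock plate scene [ 0.52262334 -0.18784   ]
dock o [ 0.53150647 -0.19324268] [ 0.52550121 -0.19490886]
red [0.49515585 0.16164242]
blue [0.51997901 0.03086234]
53 [398.11320755 105.16981132] [ 0.61207582 -0.19726465]
57 [406.45614035 106.43859649] [ 0.6098326  -0.21280823]
57 [373.66666667 147.28070175] [ 0.53257    -0.15145889]
60 [416.53333333 153.28333333] [ 0.52208549 -0.23092461]
```

View pics/c1.png

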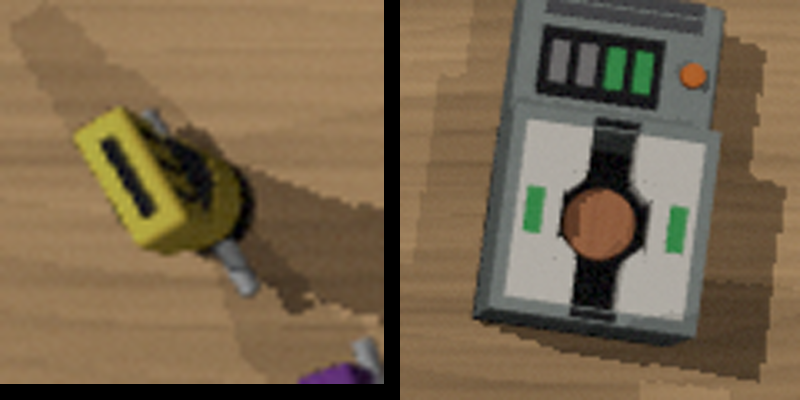

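Yellow's foot is at about (0.466, 0.316) with yaw about 0.53. The dock bay is at (0.527, -0.191) with yaw about -0.13, taken from the green marks. I'm setting out now.

Emit:
arm_command --pt "0.035 0.035 0 0.05" --pt "0.07 0.07 0 0.1" --pt "0.105 0.105 0 0.15" --pt "0.14 0.14 0 0.2" --pt "0.175 0.175 0 0.25" --pt "0.21 0.21 0 0.28" --pt "0.245 0.245 0 0.28" --pt "0.28 0.28 0 0.28" --claw 0.6

```text
time_s: 1.3
position: [0.4381, -0.3234, 0.2149]
tool_rot: [3.03, 0.828, 0.0]
force: [-0.0, -1.4, 0.6]
grip_width: 0.0568
finger_force: 0.0
```

Emit:
arm_command --pt "0.01 0.045 0 0" --pt "0.02 0.09 0 0" --pt "0.03 0.135 0 0" --pt "0.03 0.18 0 0" --pt "0.03 0.225 0 0" --pt "0.03 0.27 0 0" --pt "0.03 0.315 0 0" --pt "0.03 0.36 0 0"

```text
time_s: 2.1
position: [0.4667, 0.0368, 0.2149]
tool_rot: [3.03, 0.828, 0.001]
force: [0.8, -0.2, 0.2]
grip_width: 0.0572
finger_force: 0.0
```

Run:
```python
from h import *
x,y,a=.466,.316,.53
c,s=np.cos(a),np.sin(a)
pl=[(box(x,y,a,.046,.02,.1),(0,0,255)),(box(x,y,a,.076,.008,.014),(255,0,0)),(box(x,y,a,.002,.002,0.),(0,255,0))]
A=crop("top",[124,182],36,8,"",pl);B=crop("scene",[340,290],36,8,"",pl)
cv2.imwrite("pics/c2.png",cv2.resize(np.hstack([A,B]),(800,400)))
D=[(box(.5273,-.1912,-.131,.05,.05,.06),(0,0,255)),(box(.5273,-.1912,-.131,.1,.026,.06),(255,0,0)),(box(.5273,-.1912,-.131,.116,.116,.06),(0,255,0))]
A=crop("top",[394,152],36,8,"",D);B=crop("scene",[172,155],48,6,"",D)
cv2.imwrite("pics/c3.png",cv2.resize(np.hstack([A,B]),(800,400)))
o=get_obs();print(o["position"],o["tool_rot"],o["qpos"],o["grip_width"])
```

```text
[0.46692535 0.0357018  0.21477666] [3.02896138e+00 8.32367957e-01 3.72524534e-04] [-6.47358077e-02  2.68713977e-01  1.92828869e+00 -3.05570370e-04
  9.44253452e-01  9.69873368e-01] 0.05702623944000117
```

View pics/c2.png

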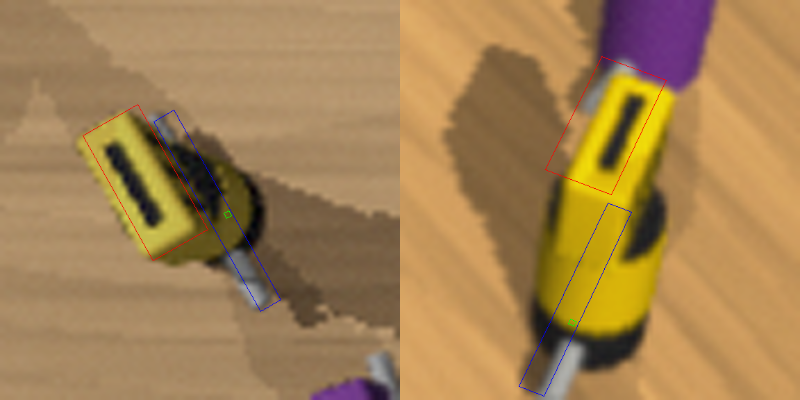

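View pics/c3.png

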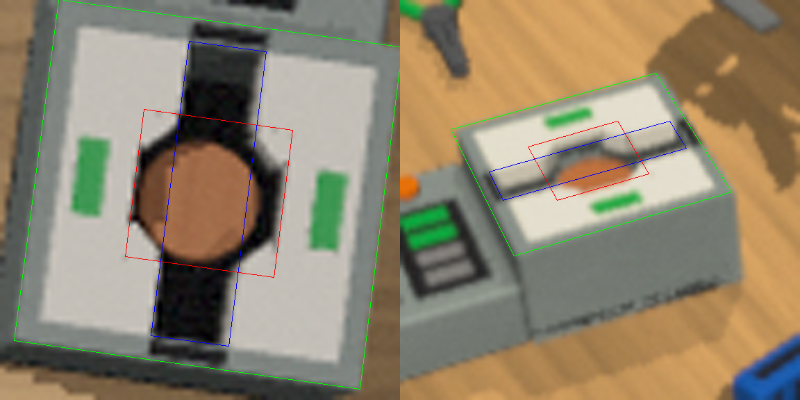

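The dock overlay fits within about 2 mm. The yellow overlay is a few mm off: it sits left of the bar in the scene view. I'll refine it with corners from both views.

Run:
```python
from h import *
from scipy.optimize import least_squares
# use masks: bright yellow silhouette of bar+sleeve vs hull model
def masks(c,r):
    im=get_image(c);hsv=cv2.cvtColor(im,cv2.COLOR_RGB2HSV)
    m=cv2.inRange(hsv,(24,170,50),(36,255,255));z=np.zeros_like(m);z[r[1]:r[3],r[0]:r[2]]=m[r[1]:r[3],r[0]:r[2]];return cv2.morphologyEx(z,cv2.MORPH_CLOSE,np.ones((5,5)))
M={"top":masks("top",(95,155,150,215)),"scene":masks("scene",(318,255,365,335))}
t=np.linspace(0,6.283,40)
def sil(c,x,y,a,z0):
    o=np.zeros((1680,2240),np.uint8)
    R=[np.c_[x+.018*np.cos(t),y+.018*np.sin(t),np.full(40,z)] for z in(z0,.064)]
    for q in(np.vstack(R),np.vstack([box(x,y,a,.046,.02,.064),box(x,y,a,.046,.02,.1)])):
        cv2.fillConvexPoly(o,cv2.convexHull(np.int32(np.round((P(c,q)+.5)*4))),255)
    return cv2.resize(o,(560,420),interpolation=cv2.INTER_AREA)/255.
from scipy.optimize import minimize
for cs in(("top",),("scene",),("top","scene")):
    f=lambda p:sum(np.abs(sil(c,p[0],p[1],p[2],p[3])-M[c]/255.).sum() for c in cs)
    r=minimize(f,[.466,.318,.53,.015],method="Nelder-Mead",options=dict(initial_simplex=[[.466,.318,.53,.015],[.474,.318,.53,.015],[.466,.326,.53,.015],[.466,.318,.65,.015],[.466,.318,.53,.025]]))
    print(cs,r.x.round(4),r.fun,[(M[c]>0).sum() for c in cs])
```

```text
('top',) [0.4611 0.3091 0.8397 0.0638] 299.61960784313726 [np.int64(195)]
('scene',) [0.4671 0.3232 0.6255 0.0291] 82.65882352941176 [np.int64(760)]
('top', 'scene') [0.4658 0.3216 0.6036 0.0261] 482.93333333333334 [np.int64(195), np.int64(760)]
```

Emit:
arm_command --pt "0 0.045 0 0.02" --pt "0 0.09 0 0.04" --pt "0 0.135 0 0.04" --pt "0 0.18 0 0.04" --pt "0 0.225 0 0.04" --pt "0 0.265 0 0.04" --pt "0 0.284 0 0.04" --pt "0 0.284 0 0.04"

```text
time_s: 3.2
position: [0.4676, 0.3197, 0.2142]
tool_rot: [3.013, 0.89, -0.0]
force: [-0.4, -0.4, 0.1]
grip_width: 0.0573
finger_force: 0.0
```

Emit:
arm_command --pt "0 0 -0.03 0" --pt "0 0 -0.06 0" --pt "0 0 -0.09 0" --pt "0 0 -0.115 0" --pt "0 0 -0.13 0" --pt "0 0 -0.142 0" --pt "0 0 -0.142 0"

```text
time_s: 3.9
position: [0.4671, 0.3174, 0.0715]
tool_rot: [3.013, 0.886, -0.003]
force: [0.1, 0.2, -0.7]
grip_width: 0.0569
finger_force: 0.0
```

Emit:
arm_command --pt "0 0 0 0" --pt "0 0 0 0" --pt "0 0 0 0" --pt "0 0 0 0" --pt "0 0 0 0" --pt "0 0 0 0" --claw 0 --force 40

```text
time_s: 4.5
position: [0.4671, 0.3192, 0.073]
tool_rot: [-3.013, -0.889, -0.001]
force: [-1.0, 0.7, 3.1]
grip_width: 0.0193
finger_force: 40.0
```

Emit:
arm_command --pt "0 0 0.02 0" --pt "0 0 0.05 0" --pt "0 0 0.085 0" --pt "0 0 0.12 0" --pt "0 0 0.145 0" --pt "0 0 0.16 0" --pt "0 0 0.16 0"

```text
time_s: 5.2
position: [0.4674, 0.3193, 0.2344]
tool_rot: [-3.013, -0.889, -0.005]
force: [-0.7, -0.3, -2.3]
grip_width: 0.02
finger_force: 40.0
```

Emit:
arm_command --pt "0.005 -0.03 0 -0.1" --pt "0.01 -0.07 0 -0.2" --pt "0.015 -0.115 0 -0.3" --pt "0.02 -0.16 0 -0.4" --pt "0.025 -0.205 0 -0.5" --pt "0.03 -0.25 0 -0.6" --pt "0.04 -0.295 0 -0.7" --pt "0.04 -0.34 0 -0.7"

```text
time_s: 6.0
position: [0.5071, -0.0229, 0.2314]
tool_rot: [-3.135, 0.203, 0.002]
force: [1.0, -0.2, -2.4]
grip_width: 0.0196
finger_force: 40.0
```

Emit:
arm_command --pt "0.005 -0.045 0 0" --pt "0.01 -0.09 0 0" --pt "0.015 -0.13 0 0" --pt "0.02 -0.155 0 0" --pt "0.02 -0.17 0 0" --pt "0.02 -0.17 0 0" --pt "0.02 -0.17 0 0"

```text
time_s: 6.7
position: [0.5265, -0.1902, 0.232]
tool_rot: [-3.135, 0.198, 0.002]
force: [0.1, 0.5, -2.1]
grip_width: 0.0201
finger_force: 40.0
```

Run:
```python
from h import *
o=get_obs();p=o["position"];r=o["tool_rot"];a=2*np.arctan2(r[1],r[0])
print(p,r,a,o["qpos"],o["grip_width"],o["finger_force"])
x,y,z=p; z-=.073
a0=a
pl=[(box(x,y,a0,.046,.02,z+.1),(0,0,255)),(box(x,y,a0,.076,.008,z+.014),(255,0,0)),(box(x,y,a0,.036,.036,z),(0,255,0))]
A=crop("top",[394,140],50,8,"",pl);B=crop("scene",[172,110],50,8,"",pl)
cv2.imwrite("pics/c4.png",cv2.resize(np.hstack([A,B]),(800,400)))
```

```text
[ 0.52650703 -0.19020133  0.23195206] [-3.13461875e+00  1.98113632e-01  2.05820102e-03] 6.156949555885637 [-4.64728204e-01  3.80998601e-01  1.69787072e+00  1.70845721e-04
  1.06421067e+00  1.23222087e+00] 0.020132760173320885 39.99150037765503
```

View pics/c4.png

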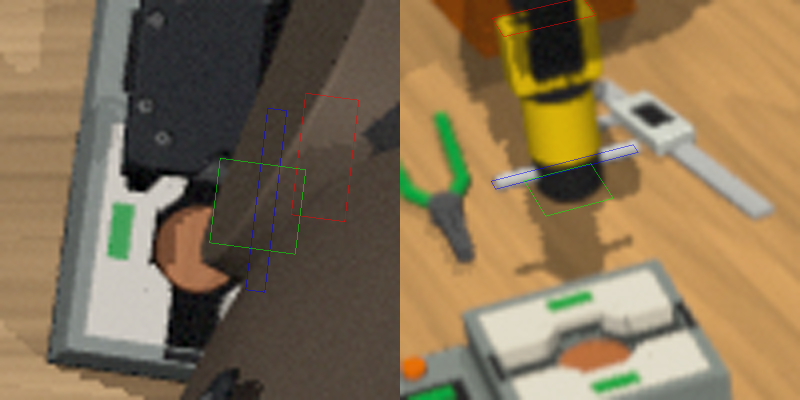

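The held pack matches the model over the dock, so I'm lowering it.

Emit:
arm_command --pt "0 0 -0.03 0" --pt "0 0 -0.06 0" --pt "0 0 -0.085 0" --pt "0 0 -0.1 0" --pt "0 0 -0.105 0" --pt "0 0 -0.11 0" --pt "0 0 -0.11 0" --force 60

```text
time_s: 7.5
position: [0.5271, -0.1906, 0.1229]
tool_rot: [3.135, -0.197, 0.0]
force: [-0.1, -0.0, -1.7]
grip_width: 0.0195
finger_force: 60.0
```

Emit:
arm_command --pt "0 0 -0.006 0" --pt "0 0 -0.012 0" --pt "0 0 -0.018 0" --pt "0 0 -0.024 0" --pt "0 0 -0.026 0" --pt "0 0 -0.026 0"

```text
time_s: 8.1
position: [0.5276, -0.1912, 0.0969]
tool_rot: [3.135, -0.198, 0.003]
force: [0.5, 1.6, 7.3]
grip_width: 0.0193
finger_force: 60.0
```

Emit:
arm_command --pt "0 0 -0.002 0" --pt "0 0 -0.002 0.14" --pt "0 0 -0.002 0.28" --pt "0 0 -0.002 0.42" --pt "0 0 -0.002 0.56" --pt "0 0 -0.002 0.7" --pt "0 0 -0.002 0.84" --pt "0 0 -0.002 0.84"

```text
time_s: 8.9
position: [0.5274, -0.1913, 0.0952]
tool_rot: [2.94, 1.104, 0.002]
force: [0.1, 0.5, 8.3]
grip_width: 0.0196
finger_force: 60.0
```

Emit:
arm_command --pt "0 0 0 0.14" --pt "0 0 0 0.28" --pt "0 0 0 0.42" --pt "0 0 0 0.56" --pt "0 0 0 0.68" --pt "0 0 0 0.73" --pt "0 0 0 0.73"

```text
time_s: 9.6
position: [0.5275, -0.1914, 0.0952]
tool_rot: [2.355, 2.077, 0.001]
force: [-0.0, 0.1, 8.6]
grip_width: 0.0196
finger_force: 60.0
```

It turned freely to yaw 1.445, which is 90 degrees from the dock's x axis. Next I'll raise it into the seats and release.

Emit:
arm_command --pt "0 0 0.003 0" --pt "0 0 0.006 0" --pt "0 0 0.009 0" --pt "0 0 0.011 0" --pt "0 0 0.011 0"

```text
time_s: 10.1
position: [0.5274, -0.1914, 0.1062]
tool_rot: [2.357, 2.075, 0.001]
force: [0.5, 0.5, 4.7]
grip_width: 0.0196
finger_force: 60.0
```

Emit:
arm_command --pt "0 0 0 0" --pt "0 0 0 0" --pt "0 0 0 0" --pt "0 0 0 0" --pt "0 0 0 0" --claw 0.6

```text
time_s: 10.6
position: [0.5269, -0.191, 0.1055]
tool_rot: [-2.358, -2.076, 0.0]
force: [-0.0, 0.3, 0.0]
grip_width: 0.0535
finger_force: 0.0
```

Emit:
arm_command --pt "0 0 0.01 0" --pt "0 0 0.03 0" --pt "0 0 0.06 0" --pt "0 0 0.09 0" --pt "0 -0.04 0.12 0" --pt "0 -0.08 0.12 0" --pt "0 -0.12 0.12 0" --pt "0 -0.16 0.12 0"

```text
time_s: 11.4
position: [0.5268, -0.3525, 0.2269]
tool_rot: [2.357, 2.075, 0.0]
force: [0.1, 0.4, 0.6]
grip_width: 0.0572
finger_force: 0.0
```

Run:
```python
from h import *
x,y,a=.5273,-.1912,1.44
pl=[(box(x,y,a,.046,.02,.136),(0,0,255)),(box(x,y,a,.046,.02,.126),(255,0,0))]
A=crop("top",[394,140],50,8,"",pl);B=crop("scene",[172,130],50,8,"",pl)
cv2.imwrite("pics/c5.png",cv2.resize(np.hstack([A,B]),(800,400)))
print(get_obs()["force"])
```

```text
[0.05516319 0.52579652 0.07799581]
```

View pics/c5.png

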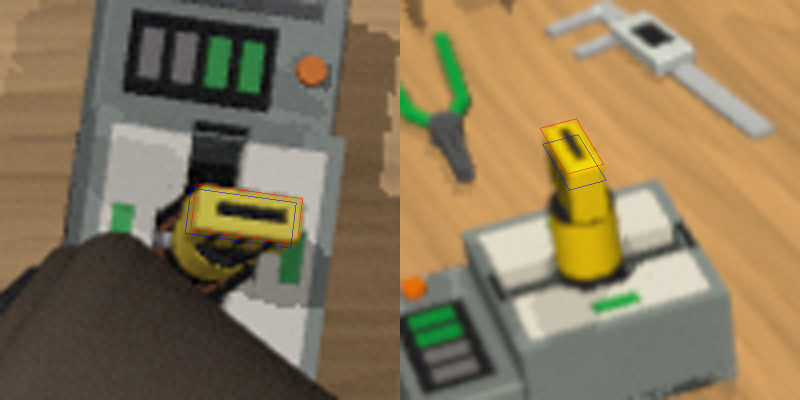

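The pack stands upright along the seat axis, with its top on the red outline for a foot height of 36 mm, so it is locked. The gripper is clear of it.

```bash
python3 -c "
from cell import *
print(sign_off())"
```

```text
the job is handed in; nothing more can be done
None
```

The yellow pack is locked upright in the grey dock, the blue and red packs were never touched, and the job is handed in (about 11.5 s on the robot's clock; no verdict was returned).

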